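# Sweep the good seeds off the sorting board into the tray

### The job

With the fingertips, sweep the three dark brown seeds across the sorting board and over its open end into the blue tray, and keep the two pale spoiled seeds on the board. Only push the seeds along the board: do not pinch, press down on or lift any of them. Leave the magnifier on the board and the other things on the table where they stand.

Things in the scene. Friction and masses are not known exactly. Their poses are not given: they have to be found in the camera images.
- board: Fixed sorting board: plywood covered with brown kraft paper, 300 mm (its x) by 320 mm (its y). Origin under its centre, on the table; the paper surface is at z = 36 mm. A wooden strip 10 mm wide and 10 mm high stands on the paper along each of the two edges at x = +-145 mm (near the robot and far from it). The two ends, at y = +-160 mm, are open with no strip: the blue tray stands against one, a stack of cartons against the other.
- tray: Fixed, open, blue enamelled collecting tray with a white inside, 290 mm (its x) by 120 mm (its y), 28 mm high, walls and floor 3 mm. Origin under its centre, on the table; axes parallel to the board's. It stands 3 mm from one open end of the board, either the board's +y or its -y end, with its rim 8 mm lower than the paper, so a seed pushed over that end drops into it.
- cartons: Fixed stack of two closed cartons, red below and yellow on top, 250 mm (its x) by 120 mm (its y), 80 mm high, 3 mm from the other open end of the board. Origin under its centre, on the table.
- good1: Good seed: dark brown flat lens-shaped disc, 36 mm across and 14 mm thick, about 18 g, rounded edge, lying flat on the sorting board and free to slide. Origin at its centre (7 mm above the board's paper while it lies flat).
- good2: Good seed: dark brown flat lens-shaped disc, 36 mm across and 14 mm thick, about 18 g, rounded edge, lying flat on the sorting board and free to slide. Origin at its centre (7 mm above the board's paper while it lies flat).
- good3: Good seed: dark brown flat lens-shaped disc, 36 mm across and 14 mm thick, about 18 g, rounded edge, lying flat on the sorting board and free to slide. Origin at its centre (7 mm above the board's paper while it lies flat).
- pale1: Spoiled seed: pale, off-white flat lens-shaped disc, 36 mm across and 14 mm thick, about 18 g, rounded edge, lying flat on the sorting board and free to slide. Origin at its centre (7 mm above the board's paper while it lies flat).
- pale2: Spoiled seed: pale, off-white flat lens-shaped disc, 36 mm across and 14 mm thick, about 18 g, rounded edge, lying flat on the sorting board and free to slide. Origin at its centre (7 mm above the board's paper while it lies flat).
- loupe: Small black stand magnifier (waisted cylinder 36 mm across, 36 mm high, 60 g), loose, standing on the board beside the strip that is far from the robot. Origin under its centre.
- water: Water bottle with blue cap, 72 mm across, 240 mm high, standing on the table to the left of the board, farther from the robot than the jar. Origin under its centre.
- tape: White tape roll lying flat, 100 mm across, 45 mm high, hole 76 mm, on the table to the right of the board. Origin under its centre.
- jar: Brown jar with yellow lid, 72 mm across, 95 mm high, on the table to the left of the board. Origin under its centre.
- case: Brown leather spectacle case, 62 (its x) x 160 (its y) x 30 mm, lying on the table to the left of the board, nearer the robot than the jar. Origin under its centre.
- mug: Green mug, 80 mm across, 90 mm high, on the table to the right of the board, nearer the robot than the tape. Origin under its centre.

How it is judged (in metres and radians):
At the end, for the whole second after the job is handed in: The centres of the three brown seeds lie inside the tray's outline and below the level of the board's paper, at rest; the two pale seeds lie on the board, at rest (x of good1 in the frame of tray between -0.142 and 0.142 m and y of good1 in the frame of tray between -0.057 and 0.057 m and z of each of good1, good2, good3 in the frame of tray below 0.034 m and linear speed of each of good1, good2, good3, pale1, pale2 below 0.02 m/s and x of good2 in the frame of tray between -0.142 and 0.142 m and y of good2 in the frame of tray between -0.057 and 0.057 m and x of good3 in the frame of tray between -0.142 and 0.142 m and y of good3 in the frame of tray between -0.057 and 0.057 m and x of pale1 in the frame of board between -0.14 and 0.14 m and y of pale1 in the frame of board between -0.16 and 0.16 m and z of each of pale1, pale2 in the frame of board above 0.038 m and x of pale2 in the frame of board between -0.14 and 0.14 m and y of pale2 in the frame of board between -0.16 and 0.16 m); the robot touches nothing.
It fails at once if a seed is lifted: its centre is more than 24 mm above the board's paper (z of any of good1, good2, good3, pale1, pale2 in the frame of board above 0.06 m).
It fails at once if a seed is pinched or pressed: the fingers bear on it with more than 12 N (contact force between the fingers and good1 above 12 N or contact force between the fingers and good2 above 12 N or contact force between the fingers and good3 above 12 N or contact force between the fingers and pale1 above 12 N or contact force between the fingers and pale2 above 12 N).
It fails at once if a pale seed leaves the board (z of any of pale1, pale2 in the frame of board below 0.034 m).
It fails at once if the magnifier is moved more than 20 mm or tipped (distance of loupe from where it was at the start of the episode above 0.02 m or angle between loupe's own z axis and vertical above 0.3 rad).
It fails at once if another thing on the table is moved more than 20 mm or tipped (distance of any of water, tape, jar, case, mug from where it was at the start of the episode above 0.02 m or angle between any of water, tape, jar, case, mug's own z axis and vertical above 0.3 rad).
It also fails if it takes over 56 s, if anything falls off the work surface, if the arm or the gripper's body presses on something with over 40 N, if the wrist force passes 120 N, or if a joint passes its speed limit or range.

### The arm

A 6-joint arm with a two-finger parallel gripper is mounted at the origin on the work surface. World frame = base frame: x ahead of the robot, y to its left, z up, the work surface at z = 0. Lengths are in mm, angles in rad, forces in N, time in s.
With the tool pointing down it reaches from about 300 to 950 mm from the base axis. Payload 3.1 kg.
Tool frame: the origin (TCP) lies on the centre line of the jaws, within the pads' length; the fingertips stand 17 mm ahead of it and the grasp point (between the pads) lies 2 mm behind it; z points along the fingers, y is the direction in which the jaws open and shut (so a half turn about z gives the same grasp; the last joint's range is limited). The gripper opens to 85 mm and grips with 20 to 120 N. Pads are 22 mm wide; open, the fingers measure 114 mm over their backs; the gripper's body (76 mm by 85 mm) begins 54 mm behind the grasp point. The pads swing forward as they close: fully open they stand 13 mm farther back than shut.
Start: joints at [1.057, 0.308, 1.634, -0, 1.2, -0.07], TCP at [268.384, 564.448, 248.272] pointing down, gripper open.
Joint ranges: [-3.06, 3.06], [-0.79, 1.96], [0.05, 2.63], [-1.19, 4.34], [0.05, 2.64], [-2.94, 2.94]. Speed limits (rad/s): [2.79, 2.79, 3.14, 3.14, 3.14, 3.14].

### API

Orientations are given as a unit quaternion [x, y, z, w].
In Python, from workcell import * gives the robot as it stands. The module is installed in compiled form; this text tells all that it offers.
- The arm moves only by the tool carry_out, never from a script. Its argument "commands" is a list of rows, each a list of 6 numbers: the shift along the tool's x, y, z in cm, then the turn, a rotation vector about the tool's x, y, z in rad. In form: [[x, y, z, ax, ay, az], ...]. A call has 1 to 5 rows; each row is the pose to reach, as a shift and turn from the pose commanded when the call began, along the tool's axes at that moment; what a row does not reach only later rows make up. A row lasts 1/8 s, in which the tool goes at most 62.5 mm and 10.7 degrees, less where a joint would pass 70% of its speed; a pose out of reach is approached as far as the arm can. A call with a gripper value outside its range is refused whole. "gripper" is the finger opening in cm, from 0 to 8.54, set as the call begins (left out, the last holds). The fingers move at their own pace and stop on an object; the grip force is fixed at half the most. Time passes only in rows, so rows that repeat a pose let the fingers close. It gives the time, the measured TCP pose, the force and the opening at its end, in the units of the state.
- state(): the state, without advancing time (a new reading comes with each control period).
- get_image(name): name is "scene" or "side" or "wrist"; returns a dict with "color" (384x512x3 uint8, red, green, blue), "fovy" (degrees; the focal length in pixels is half the picture's height over the tangent of half this angle, whatever the lens; pixels are square), "cx", "cy" (the principal point, pixels), "D" ([k1, k2, p1, p2, k3] as OpenCV has them; the pictures are not rectified), "rvec" (rotation vector, rad) and "tvec" (3), from world to camera coordinates, as OpenCV has them. Camera axes: x right, y down, z forward; pixel columns grow to the right and rows downward; lengths in mm; the calibration is good to about 2 mm. A picture is of the moment at which its call begins. There is no depth.
- hand_in(): hands the job in, once; it reports no verdict.
The state is a dict: "t": time; "qpos": joint angles; "qd": joint speeds; "joint_torque": joint torques, N m; "eef_pos": TCP position; "tool_rot": TCP orientation; "force": force on the tool from outside, world axes, zero at the start; "wrist_torque": the same for the moment, N m; "width": opening from 0.0 (shut) to 1.0 (fully open).
Only numpy, scipy, OpenCV 4.12 (cv2) and the standard library are available. Lean on these libraries where they do the work, as an engineer would, in place of code of your own. Each camera call takes 0.05 s, during which the arm holds its last target. There are 200 camera calls.

## Working session

There is one attempt and no reset: what is moved stays moved. The work goes in short steps, Python scripts to look and compute and a tool call to move; the robot and the scene stay as the last step left them, time stands still between calls to the robot, and variables do not carry over. Pictures are saved under pics/ and viewed, about 8 in all and at most 12, crops included, and the job is handed in when it is done.

Besides the shell and the picture viewer there is one more tool, called after ">>>" as name([rows], argument=value, ...), one row to a line, values as JSON. carry_out: Moves the arm, as the interface text tells. Its arguments: {"type":"object","properties":{"commands":{"type":"array","items":{"type":"array","items":{"type":"number"}}},"gripper":{"type":"number"}},"required":["commands"]}

```bash
mkdir -p pics; cat > h.py <<'E'
from workcell import *
import cv2, numpy as np
from scipy.spatial.transform import Rotation as R
def cam(im):
    f=im["color"].shape[0]/2/np.tan(np.radians(im["fovy"])/2)
    return np.array([[f,0,im["cx"]],[0,f,im["cy"]],[0,0,1.]]),np.array(im["D"],float)
def pix2w(im,pts,z):
    K,D=cam(im);Rm=cv2.Rodrigues(np.array(im["rvec"],float))[0];t=np.array(im["tvec"],float).ravel()
    u=cv2.undistortPoints(np.array(pts,float).reshape(-1,1,2),K,D)[:,0]
    C=-Rm.T@t;d=np.c_[u,np.ones(len(u))]@Rm
    return C+d*((z-C[2])/d[:,2])[:,None]
def w2pix(im,P):
    K,D=cam(im);return cv2.projectPoints(np.array(P,float).reshape(-1,1,3),np.array(im["rvec"],float),np.array(im["tvec"],float),K,D)[0][:,0]
def save(im,n): cv2.imwrite(f"pics/{n}.png",im["color"][:,:,::-1])
E
python3 - <<'E'
from h import *
import pickle
s=state();print(s)
o=[]
for n in("scene","side"):
    im=get_image(n);pickle.dump(im,open(f"pics/{n}0.pkl","wb"));o.append(im["color"]); print(n,im["tvec"],im["rvec"],im["fovy"])
save({"color":cv2.resize(o[0],(800,600),interpolation=cv2.INTER_CUBIC)},"scene0")
save({"color":cv2.resize(o[1],(800,600),interpolation=cv2.INTER_CUBIC)},"side0")
E
```

```text
{'t': 0.0, 'qpos': array([ 1.05731309e+00,  3.09017282e-01,  1.63518806e+00,  3.33890284e-05,
        1.19969527e+00, -6.96872335e-02]), 'qd': array([ 0.00071599,  0.0010244 , -0.00054197, -0.00041746,  0.00096062,
       -0.00181444]), 'joint_torque': array([ 1.93862921e-03, -4.15248191e+01, -2.76671576e+01,  3.52324207e-05,
        1.02716766e-02,  4.70800998e-06]), 'eef_pos': array([267.98092389, 563.76849467, 247.03866407]), 'tool_rot': array([ 2.20087260e-01,  9.75479506e-01, -1.10080185e-03, -3.46631124e-04]), 'force': array([ 1.03306707, -0.77505401, -0.41235267]), 'wrist_torque': array([-0.0016139 ,  0.0494876 , -0.01779605]), 'width': 1.0045164916745217}
scene [-379.20638735 -194.41213861 1367.68608461] [ 2.1790809   0.83224593 -0.36531208] 57.6526277031737
side [ 484.99279174  172.01697285 1080.42100197] [ 0.45337348 -2.82648917  1.03238402] 48.16415388155052
```

View pics/scene0.png

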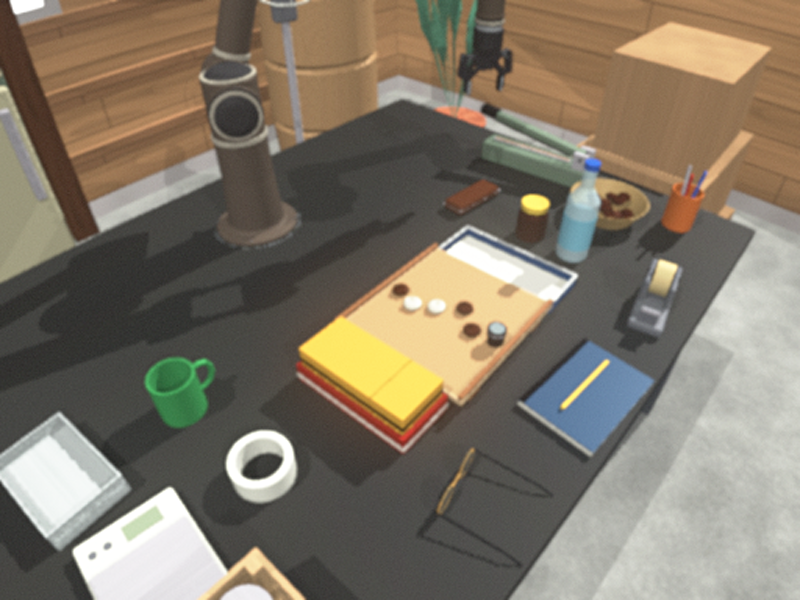

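View pics/side0.png

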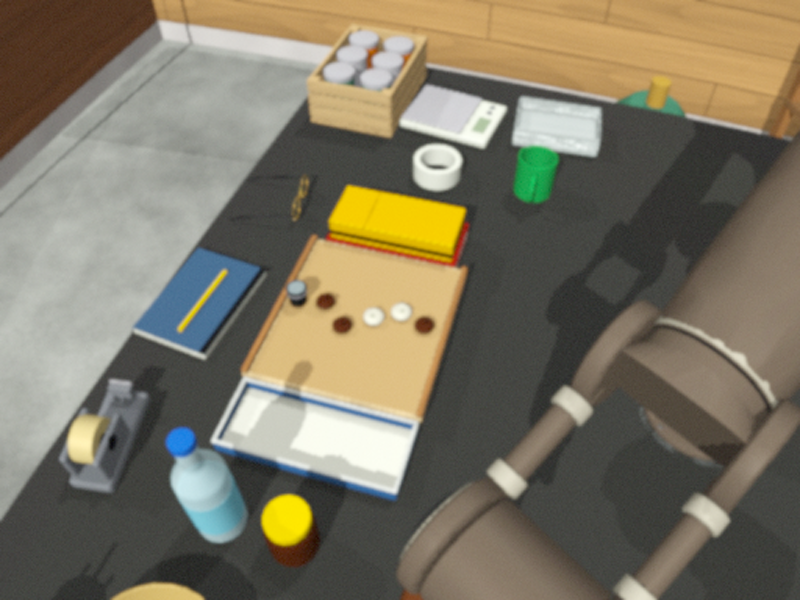

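The tray is at the +y (left) end. In the side view the browns are at (326,301), (342,325) and (425,325), the pales at (373,317) and (401,312), and the loupe at about (297,293). In the scene view the browns are at (400,290), (464,308) and (472,331), and the pales at (412,303) and (437,307).

```bash
python3 - <<'E'
from h import *
import pickle
np.set_printoptions(precision=1,suppress=True)
S=pickle.load(open("pics/scene0.pkl","rb"));T=pickle.load(open("pics/side0.pkl","rb"))
p=lambda im,a,z:pix2w(im,(np.array(a)+.5)*.64-.5,z)[:,:2]
print("scene seeds b,b,b,p,p\n",p(S,[(400,290),(464,308),(472,331),(412,303),(437,307)],44))
print("side\n",p(T,[(425,325),(342,325),(326,301),(401,312),(373,317)],44))
print("loupe top",p(S,[(497,326)],72),p(T,[(297,288)],72))
print("board strip-top corners side: far-right,near-right,near-left,far-left",p(T,[(314,238),(467,266),(420,412),(247,372)],46))
print("scene near-left, far-right", p(S,[(436,247),(552,305),(461,400)],46))
print("tray rim side",p(T,[(216,444),(397,490)],28),"scene",p(S,[(468,229),(577,276)],28))
print("jar,water top",p(S,[(535,204)],95),p(T,[(288,510)],95),p(T,[(181,438)],240))
E
```

```text
scene seeds b,b,b,p,p
 [[480.8  11.7]
 [610.3  55.9]
 [659.9  15.3]
 [524.8  -1.4]
 [569.   22.7]]
side
 [[475.8  14.2]
 [608.3  58.4]
 [654.1  18.1]
 [523.    0.2]
 [564.7  25.7]]
loupe top [[701.2  32.4]] [[701.  28.]]
board strip-top corners side: far-right,near-right,near-left,far-left [[ 734.4 -116.7]
 [ 443.  -138.2]
 [ 433.1  179. ]
 [ 716.4  196.8]]
scene near-left, far-right [[ 444.1  171.6]
 [ 736.7  178.1]
 [ 743.6 -127.8]]
tray rim side [[710.8 320.5]
 [428.5 302.7]] scene [[440.4 297.9]
 [722.3 315.8]]
jar,water top [[549.2 404.5]] [[544.6 403.5]] [[656.3 413.4]]
```

```bash
cat >> h.py <<'E'
BY=0.06  # board yaw
def go(x,y,z,yaw=BY):
    s=state();Rm=R.from_quat(s["tool_rot"]);p=s["eef_pos"]
    Rt=R.from_matrix(np.array([[np.sin(yaw),np.cos(yaw),0],[-np.cos(yaw),np.sin(yaw),0],[0,0,-1]]).T).as_matrix()
    # tool y = board x, tool z = down, tool x = y cross z
    yv=np.array([np.cos(yaw),np.sin(yaw),0]);zv=np.array([0,0,-1.]);Rt=R.from_matrix(np.c_[np.cross(yv,zv),yv,zv])
    d=Rm.inv().apply(np.array([x,y,z])-p)/10;rv=(Rm.inv()*Rt).as_rotvec()
    print("t",round(s["t"],2),"pos",p.round(1),"w",round(s["width"],3),"row",d.round(2),rv.round(3))
E
python3 -c "
from h import *
go(540,-20,230)"
```

```text
Traceback (most recent call last):
  File "h.py", line 18, in go
    Rt=R.from_matrix(np.array([[np.sin(yaw),np.cos(yaw),0],[-np.cos(yaw),np.sin(yaw),0],[0,0,-1]]).T).as_matrix()
       ~~~~~~~~~~~~~^^^^^^^^^^^^^^^^^^^^^^^^^^^^^^^^^^^^^^^^^^^^^^^^^^^^^^^^^^^^^^^^^^^^^^^^^^^^^^^^^
  File "scipy/spatial/transform/_rotation.pyx", line 1143, in scipy.spatial.transform._rotation.Rotation.from_matrix
ValueError: Non-positive determinant (left-handed or null coordinate frame) in rotation matrix 0: [[ 0.05996401 -0.99820054  0.        ]
 [ 0.99820054  0.05996401  0.        ]
 [ 0.          0.         -1.        ]].
```

```bash
sed -i '/Rt=R.from_matrix(np.array/d' h.py
python3 -c "
from h import *
go(540,-20,230)"
```

```text
t 0.1 pos [268.  563.8 247.2] w 0.997 row [-49.63 -41.04   1.8 ] [-2.000e-03  1.000e-03  1.067e+00]
```

>>> carry_out([
  [-49.6,-41,1.8,0,0,1.067],
  [-49.6,-41,1.8,0,0,1.067],
  [-49.6,-41,1.8,0,0,1.067],
  [-49.6,-41,1.8,0,0,1.067],
  [-49.6,-41,1.8,0,0,1.067],
], gripper=1.0)

```text
t: 0.72
eef_pos: [400.7, 279.4, 239.2]
tool_rot: [0.639, 0.769, -0.0, 0.0]
force: [0.8, 0.5, 0.4]
width: 0.115
```

```bash
python3 -c "
from h import *
go(540,-20,230)"
```

```text
t 0.72 pos [400.7 279.4 239.2] w 0.115 row [-31.98   8.23   0.93] [0.    0.    0.124]
```

>>> carry_out([
  [-32,8.2,0.9,0,0,0.124],
  [-32,8.2,0.9,0,0,0.124],
  [-32,8.2,0.9,0,0,0.124],
  [-32,8.2,0.9,0,0,0.124],
  [-32,8.2,0.9,0,0,0.124],
])

```text
t: 1.35
eef_pos: [533.9, -3.2, 230.7]
tool_rot: [0.684, 0.73, 0.0, -0.0]
force: [0.2, 1.1, 0.1]
width: 0.12
```

```bash
python3 -c "
from h import *
import pickle
go(540,-20,230)
im=get_image('wrist');pickle.dump(im,open('pics/w1.pkl','wb'))
save({'color':cv2.resize(im['color'],(800,600),interpolation=cv2.INTER_CUBIC)},'w1')"
```

```text
t 1.35 pos [533.9  -3.2 230.7] w 0.12 row [-1.72  0.5   0.07] [-0.    -0.     0.005]
```

View pics/w1.png

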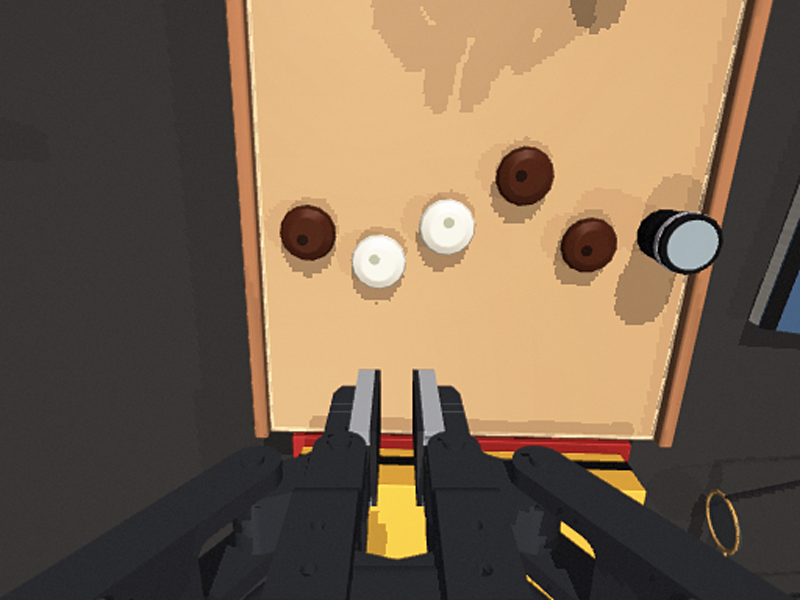

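The wrist view shows the browns at (308,233), (525,176) and (589,245), the pales at (379,261) and (447,226), the loupe's top at (693,242), and all seeds clear of one another.

```bash
python3 - <<'E'
from h import *
import pickle
np.set_printoptions(precision=1,suppress=True)
S=pickle.load(open("pics/w1.pkl","rb"))
p=lambda a,z:pix2w(S,(np.array(a)+.5)*.64-.5,z)[:,:2]
print("G1 P1 P2 G2 G3\n",p([(308,233),(379,261),(447,226),(525,176),(589,245)],43))
print("loupe top",p([(693,242)],72),"base left edge",p([(640,228)],40))
q=p([(247,0),(270,430),(744,0),(655,437)],36)
print("inner strip near up,down, far up,down; board end",q, "yaw",-(q[0]-q[1])[0]/(q[0]-q[1])[1],-(q[2]-q[3])[0]/(q[2]-q[3])[1])
print("finger tips", p([(357,372),(379,372),(414,372),(437,372)],213))
go(480,-60,57)
E
```

```text
G1 P1 P2 G2 G3
 [[477.1  12.9]
 [522.9  -2.2]
 [564.3  23.2]
 [608.9  56.9]
 [655.7  17.1]]
loupe top [[703.5  28.1]] base left edge [[687.3  29.6]]
inner strip near up,down, far up,down; board end [[ 440.   142.1]
 [ 450.  -136.5]
 [ 720.   160.7]
 [ 733.6 -123.6]] yaw 0.03605518004006295 0.04806379207575457
finger tips [[521.2   2.7]
 [528.1   3.1]
 [539.2   3.9]
 [546.5   4.3]]
t 1.4 pos [537.3 -10.3 231. ] w 0.122 row [-4.5 -6.1 17.4] [0. 0. 0.]
```

>>> carry_out([
  [-2.2,-5.9,10,0,0,0],
  [-2.2,-5.9,10,0,0,0],
  [-2.2,-5.9,12,0,0,0],
  [-2.2,-5.9,14,0,0,0],
  [-2.2,-5.9,14,0,0,0],
], gripper=1.6)

```text
t: 2.02
eef_pos: [473.9, -26.7, 89.3]
tool_rot: [0.684, 0.73, -0.001, -0.002]
force: [-0.1, -0.2, 0.6]
width: 0.185
```

```bash
python3 -c "
from h import *
go(479,-30,57)"
```

```text
t 2.02 pos [473.9 -26.7  89.3] w 0.185 row [-0.37  0.5   3.23] [-0.005 -0.001  0.005]
```

>>> carry_out([
  [-0.2,0.4,1,0,0,0],
  [-0.2,0.4,2,0,0,0],
  [-0.2,0.4,3.1,0,0,0],
  [-0.2,0.4,3.1,0,0,0],
  [-0.2,0.4,3.1,0,0,0],
])

```text
t: 2.65
eef_pos: [480.2, -28.8, 60.0]
tool_rot: [0.684, 0.73, -0.0, -0.0]
force: [-0.1, -1.2, -0.4]
width: 0.188
```

```bash
python3 -c "
from h import *
import pickle
go(479,-30,57)
im=get_image('wrist');pickle.dump(im,open('pics/w2.pkl','wb'))
save({'color':cv2.resize(im['color'],(800,600),interpolation=cv2.INTER_CUBIC)},'w2')"
```

```text
t 2.65 pos [480.2 -28.8  60. ] w 0.188 row [-0.11 -0.13  0.3 ] [-0.    -0.     0.005]
```

View pics/w2.png

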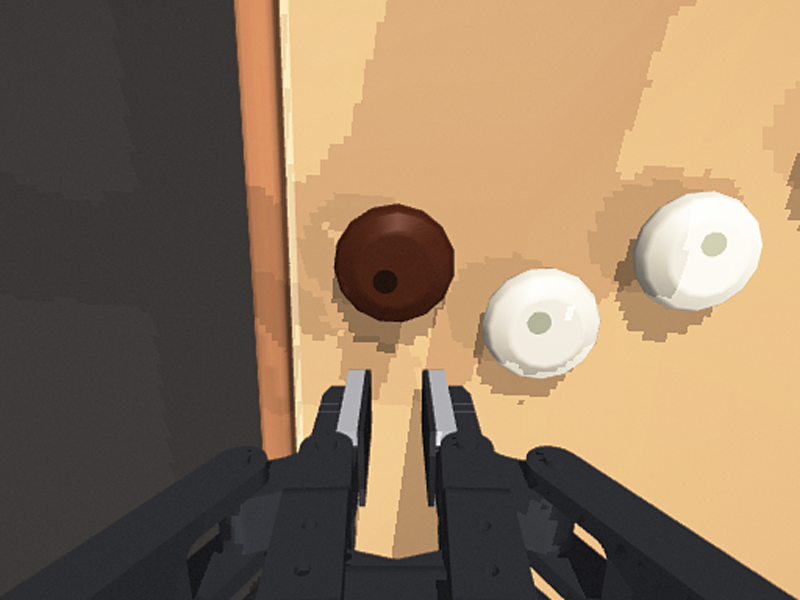

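>>> carry_out([
  [0.4,0,0.2,0,0,0],
  [0.9,0,0.2,0,0,0],
  [1.5,0,0.2,0,0,0],
  [2.1,0,0.2,0,0,0],
  [2.8,0,0.2,0,0,0],
])

```text
t: 3.32
eef_pos: [478.4, -0.4, 58.1]
tool_rot: [0.684, 0.73, 0.0, 0.0]
force: [-0.9, -1.2, 0.7]
width: 0.187
```

>>> carry_out([
  [0.8,0,0,0,0,0],
  [1.7,0,0,0,0,0],
  [2.6,0,0,0,0,0],
  [3.6,0,0,0,0,0],
  [4.6,0.1,0,0,0,0],
])

```text
t: 3.95
eef_pos: [476.3, 45.8, 58.0]
tool_rot: [0.684, 0.73, -0.0, -0.0]
force: [-0.5, -0.6, 1.4]
width: 0.184
```

>>> carry_out([
  [1,0,0,0,0,0],
  [2,0,0,0,0,0],
  [3,0,0,0,0,0],
  [4,0,0,0,0,0],
  [5,0.1,0,0,0,0],
])

```text
t: 4.58
eef_pos: [474.0, 95.7, 58.0]
tool_rot: [0.684, 0.73, -0.0, -0.0]
force: [0.4, -0.1, -0.1]
width: 0.19
```

```bash
python3 -c "
from h import *
import pickle
go(470,184,57)
im=get_image('wrist');pickle.dump(im,open('pics/w3.pkl','wb'))
save({'color':cv2.resize(im['color'],(800,600),interpolation=cv2.INTER_CUBIC)},'w3')"
```

```text
t 4.58 pos [474.   95.7  58. ] w 0.19 row [8.84 0.18 0.1 ] [-0.     0.     0.006]
```

View pics/w3.png

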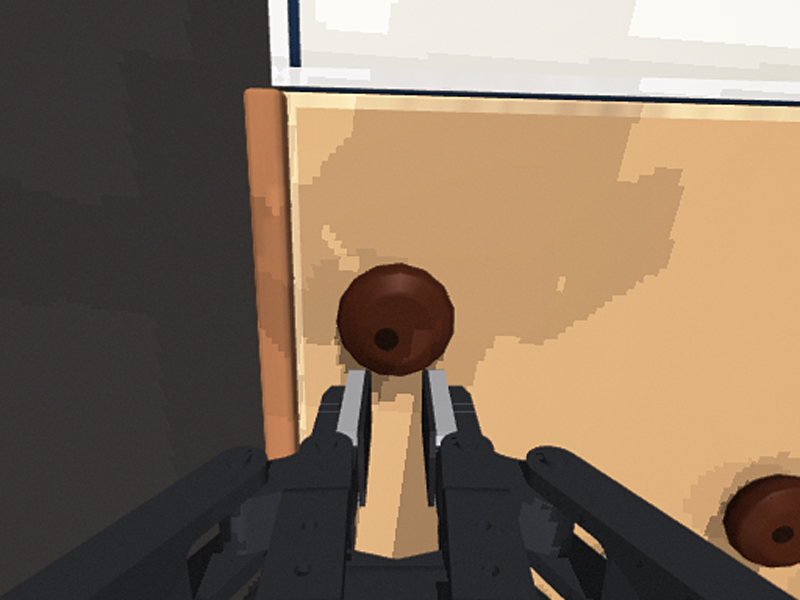

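The seed at (396,320) sits between the tips. The board's end is at row 92 and the tray is straight ahead.

>>> carry_out([
  [1,0,0,0,0,0],
  [2,0,0,0,0,0],
  [3,0.1,0,0,0,0],
  [4,0.1,0,0,0,0],
  [5,0.1,0,0,0,0],
])

```text
t: 5.25
eef_pos: [471.8, 145.7, 58.0]
tool_rot: [0.684, 0.73, -0.0, -0.0]
force: [-0.6, -0.6, 0.2]
width: 0.189
```

>>> carry_out([
  [0.8,0,0,0,0,0],
  [1.6,0,0,0,0,0],
  [2.4,0.1,0,0,0,0],
  [3.2,0.1,0,0,0,0],
  [4.0,0.1,0,0,0,0],
])

```text
t: 5.88
eef_pos: [470.2, 185.5, 58.0]
tool_rot: [0.684, 0.73, 0.0, -0.0]
force: [0.0, -0.2, -0.1]
width: 0.186
```

```bash
python3 -c "
from h import *
import pickle
a=pickle.load(open('pics/w3.pkl','rb'))
print(pix2w(a,[(256,59.5),(189,58),(500,64)],36))
go(610,-20,130)
im=get_image('wrist');pickle.dump(im,open('pics/w4.pkl','wb'))
save({'color':cv2.resize(im['color'],(600,450),interpolation=cv2.INTER_CUBIC)},'w4')"
```

```text
[[469.33590564 184.7364315   36.        ]
 [440.60206293 183.40893735  36.        ]
 [574.48148376 189.9362712   36.        ]]
t 5.88 pos [470.2 185.5  58. ] w 0.186 row [-21.42  12.61  -7.2 ] [-0.    -0.     0.005]
```

View pics/w4.png

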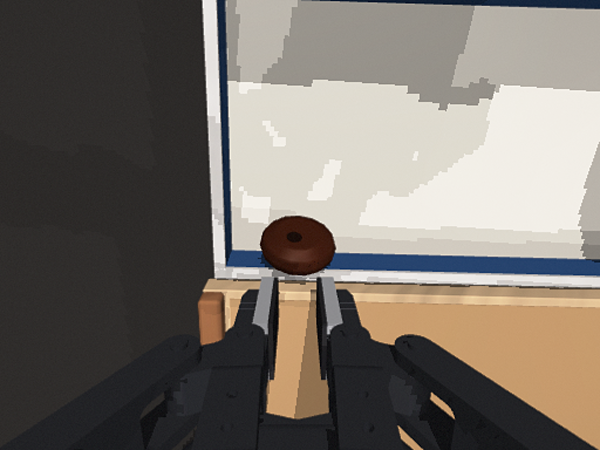

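The seed at (298,245) is tipping over the rim. I'll raise the arm and check it on the way to the next seed.

>>> carry_out([
  [0,0,-3,0,0,0],
  [0,0,-6,0,0,0],
  [-5,4,-7.5,0,0,0],
  [-10,9,-7.5,0,0,0],
  [-15,12.6,-7.5,0,0,0],
])

```text
t: 6.55
eef_pos: [600.8, 50.6, 133.8]
tool_rot: [0.683, 0.73, 0.001, 0.001]
force: [1.2, 0.8, 0.9]
width: 0.189
```

```bash
python3 -c "
from h import *
import pickle
go(658,-35,120)
im=get_image('scene');pickle.dump(im,open('pics/s2.pkl','wb'))
save({'color':cv2.resize(im['color'][120:290,180:400],(800,618),interpolation=cv2.INTER_CUBIC)[:600]},'s2')"
```

```text
t 6.55 pos [600.8  50.6 133.8] w 0.189 row [-8.92  5.13  1.39] [ 0.002 -0.     0.006]
```

View pics/s2.png

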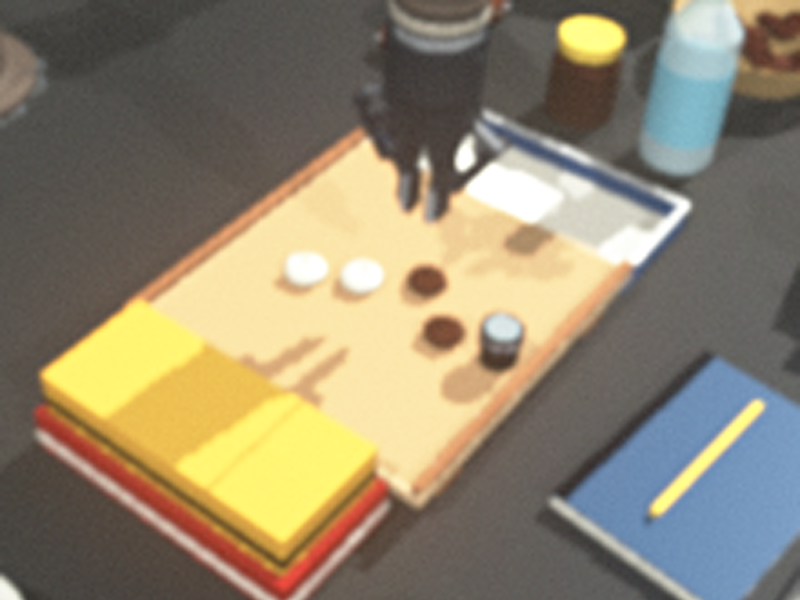

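The other seeds and the loupe haven't moved, but the gripper hides the near part of the tray, so I'll check the first seed later. Next is the brown seed by the loupe.

>>> carry_out([
  [-4,2.5,1.4,0,0,0],
  [-8.9,5.1,1.4,0,0,0],
  [-8.9,5.1,1.4,0,0,0],
  [-8.9,5.1,1.4,0,0,0],
  [-8.9,5.1,1.4,0,0,0],
])

```text
t: 7.22
eef_pos: [654.6, -32.7, 118.7]
tool_rot: [0.683, 0.73, -0.0, -0.001]
force: [0.1, 0.7, 0.8]
width: 0.186
```

```bash
python3 -c "
from h import *
go(658,-35,58)"
```

```text
t 7.22 pos [654.6 -32.7 118.7] w 0.186 row [-0.25  0.33  6.07] [-0.001 -0.001  0.007]
```

>>> carry_out([
  [-0.2,0.2,2,0,0,0],
  [-0.2,0.2,4,0,0,0],
  [-0.2,0.2,5.2,0,0,0],
  [-0.2,0.2,5.9,0,0,0],
  [-0.2,0.2,5.9,0,0,0],
])

```text
t: 7.85
eef_pos: [657.2, -35.9, 59.0]
tool_rot: [0.684, 0.73, -0.0, -0.001]
force: [-0.1, 0.4, 0.1]
width: 0.188
```

```bash
python3 -c "
from h import *
import pickle
go(658,-14,58)
im=get_image('wrist');pickle.dump(im,open('pics/w5.pkl','wb'))
print(im['color'].shape)
c=im['color'].astype(int)
m=(c[...,0]<130)&(c[...,0]>c[...,2]+25)&(c[...,1]<60);m[240:]=0
n,l,st,ce=cv2.connectedComponentsWithStats(m.astype(np.uint8))
for i in range(1,n):
  if st[i,4]>400: print(st[i],ce[i].round(1),pix2w(im,[ce[i]],43).round(1))
print(w2pix(im,[[658,-14,41],[658,0,41]]))"
```

```text
t 7.85 pos [657.2 -35.9  59. ] w 0.188 row [2.18 0.22 0.1 ] [-0.002 -0.     0.005]
(384, 512, 3)
[ 102    0   89   88 5931] [146.6  41.1] [[607.8  56.6  43. ]]
[419   0  26  99 810] [430.6  46.6] [[723.2  62.3  43. ]]
[ 216  106   79   79 4489] [255.7 145.2] [[654.9  17.3  43. ]]
[[257.63688692 209.26687068]
 [259.74964489 181.44463467]]
```

>>> carry_out([
  [0.6,0,0.1,0,0,0],
  [1.2,0,0.1,0,0,0],
  [1.8,0,0.1,0,0,0],
  [2.3,0,0.1,0,0,0],
  [2.9,0,0.1,0,0,0],
])

```text
t: 8.52
eef_pos: [655.9, -6.5, 59.1]
tool_rot: [0.684, 0.73, 0.0, 0.0]
force: [-0.9, -0.3, -0.1]
width: 0.185
```

>>> carry_out([
  [0.7,0,0,0,0,0],
  [1.5,0,0,0,0,0],
  [2.4,0,0,0,0,0],
  [3.4,0,0,0,0,0],
  [4.4,0,0,0,0,0],
])

```text
t: 9.15
eef_pos: [653.0, 37.7, 59.0]
tool_rot: [0.684, 0.73, 0.0, 0.0]
force: [-1.6, 0.1, -0.6]
width: 0.192
```

>>> carry_out([
  [1,0,0,0,0,0],
  [2,0,0,0,0,0],
  [3,0,0,0,0,0],
  [4,0,0,0,0,0],
  [5,0,0,0,0,0],
])

```text
t: 9.78
eef_pos: [649.7, 87.5, 59.0]
tool_rot: [0.684, 0.73, -0.0, -0.0]
force: [-0.2, -0.1, 0.1]
width: 0.186
```

```bash
cat > chk.py <<'E'
from h import *
def seeds(name='wrist'):
    im=get_image(name);c=im['color'].astype(int)
    m=(c[...,0]<130)&(c[...,0]>c[...,2]+25)&(c[...,1]<60);m[245:]=0
    n,l,st,ce=cv2.connectedComponentsWithStats(m.astype(np.uint8))
    for i in range(1,n):
        if st[i,4]>400: print(st[i],ce[i].round(1),pix2w(im,[ce[i]],43).round(1))
    return im
E
python3 -c "
from chk import *
go(648,198,58);seeds()"
```

```text
t 9.78 pos [649.7  87.5  59. ] w 0.186 row [11.04  0.55  0.1 ] [-0.     0.     0.005]
[ 397   27   49  218 1890] [421.6 132.3] [[720.  151.2  43. ]]
[ 217  169   74   71 3929] [253.6 203.6] [[648.3 112.9  43. ]]
```

Nested as before. I'll carry on to the end of the board.

>>> carry_out([
  [1,0,0,0,0,0],
  [2,0,0,0,0,0],
  [3,0,0,0,0,0],
  [4,0,0,0,0,0],
  [5,0,0,0,0,0],
])

```text
t: 10.45
eef_pos: [646.4, 137.5, 59.0]
tool_rot: [0.684, 0.73, 0.0, -0.0]
force: [0.0, 0.4, 0.3]
width: 0.189
```

>>> carry_out([
  [0.9,0,0,0,0,0],
  [1.8,0,0,0,0,0],
  [2.6,0,0,0,0,0],
  [3.4,0,0,0,0,0],
  [4.2,0,0,0,0,0],
])

```text
t: 11.08
eef_pos: [643.9, 179.0, 59.2]
tool_rot: [0.684, 0.73, 0.0, 0.0]
force: [0.3, -0.0, 0.5]
width: 0.19
```

>>> carry_out([
  [0.6,0,0,0,0,0],
  [1.2,0,0,0,0,0],
  [1.8,0,0,0,0,0],
  [1.8,0,0,0,0,0],
])

```text
t: 11.58
eef_pos: [642.5, 197.0, 58.9]
tool_rot: [0.683, 0.73, -0.0, -0.0]
force: [0.1, -0.7, 0.7]
width: 0.184
```

>>> carry_out([
  [0,0,-3,0,0,0],
  [0,0,-6,0,0,0],
  [-5,-1,-7,0,0,0],
  [-10,-2,-7,0,0,0],
  [-15,-3,-7,0,0,0],
])

```text
t: 12.2
eef_pos: [622.4, 43.4, 129.5]
tool_rot: [0.683, 0.73, 0.0, 0.0]
force: [0.4, -0.5, -0.0]
width: 0.189
```

```bash
python3 -c "
from chk import *
import pickle
go(612,-15,120)
im=seeds('wrist');b=get_image('side')
pickle.dump(b,open('pics/b1.pkl','wb'))
A=cv2.resize(im['color'],(400,300));B=cv2.resize(b['color'][140:340,100:350],(400,320),interpolation=cv2.INTER_CUBIC)[:300]
save({'color':np.hstack([A,B])},'c1')"
```

```text
t 12.2 pos [622.4  43.4 129.5] w 0.189 row [-5.76 -1.42  0.96] [0.001 0.    0.006]
[ 391    0   46  229 1265] [413.8 108.1] [[721.4 115.2  43. ]]
[ 209  160   51   49 1853] [234.  183.7] [[608.3  56.7  43. ]]
```

View pics/c1.png

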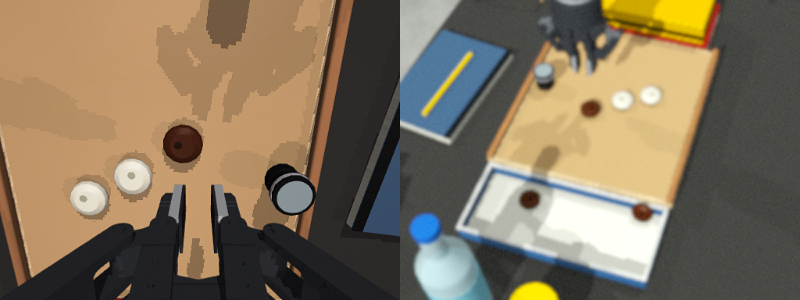

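```bash
python3 -c "
from h import *
import pickle
b=pickle.load(open('pics/b1.pkl','rb'))
s=lambda u,v:(100+(u-400)/1.6,140+v/1.6)
for z in (10,25): print(z,pix2w(b,[s(530,200),s(642,212)],z).round(1))
c=b['color'][250:300,230:275]; save({'color':cv2.resize(c,(540,600),interpolation=cv2.INTER_CUBIC)},'c2')"
```

```text
10 [[642.1 231.1  10. ]
 [471.3 195.8  10. ]]
25 [[636.5 238.5  25. ]
 [468.4 203.8  25. ]]
```

View pics/c2.png

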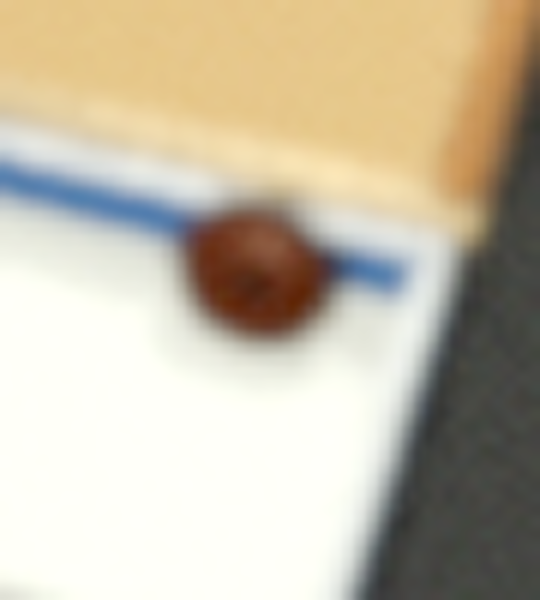

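The first seed leans inside the tray against its near wall. Its centre is roughly at y = 203 and z = 22, inside the outline and below the paper, so it counts and I'll leave it. Now the last brown seed.

>>> carry_out([
  [-3,-0.8,1,0,0,0],
  [-5.8,-1.3,1,0,0,0],
  [-5.8,-1.3,1,0,0,0],
  [-5.8,-1.3,2,0,0,0],
  [-5.8,-1.3,3,0,0,0],
])

```text
t: 12.92
eef_pos: [613.3, -12.7, 98.3]
tool_rot: [0.683, 0.73, 0.0, -0.0]
force: [-0.1, 0.6, 0.9]
width: 0.189
```

```bash
python3 -c "
from h import *
go(613,-15,59)"
```

```text
t 12.93 pos [613.3 -12.7  98.3] w 0.189 row [-0.23 -0.05  3.93] [ 0.    -0.     0.007]
```

>>> carry_out([
  [0,0,1.2,0,0,0],
  [0,0,2.4,0,0,0],
  [0,0,3.4,0,0,0],
  [0,0,3.9,0,0,0],
  [0,0,3.9,0,0,0],
])

```text
t: 13.55
eef_pos: [613.0, -13.8, 59.5]
tool_rot: [0.684, 0.73, -0.0, -0.0]
force: [0.4, -0.1, 0.3]
width: 0.189
```

```bash
python3 -c "
from chk import *
go(610,28,59);seeds()"
```

```text
t 13.55 pos [613.  -13.8  59.5] w 0.189 row [ 4.19 -0.02  0.05] [-0.001 -0.     0.005]
[ 212   61   83   84 4977] [253.5 102.1] [[608.4  57.8  43. ]]
```

>>> carry_out([
  [1,0,0.1,0,0,0],
  [2,0,0.1,0,0,0],
  [3,0,0.1,0,0,0],
  [3.5,0,0.1,0,0,0],
  [4,0,0.1,0,0,0],
])

```text
t: 14.22
eef_pos: [610.7, 26.6, 59.1]
tool_rot: [0.683, 0.73, 0.0, 0.0]
force: [-0.4, -0.7, -0.3]
width: 0.183
```

>>> carry_out([
  [0.6,0,0,0,0,0],
  [1.2,0,0,0,0,0],
  [2,0,0,0,0,0],
  [3,0,0,0,0,0],
  [4,0,0,0,0,0],
])

```text
t: 14.85
eef_pos: [608.0, 66.8, 59.0]
tool_rot: [0.684, 0.73, 0.0, -0.0]
force: [-0.4, -1.1, 0.1]
width: 0.186
```

>>> carry_out([
  [1,0,0,0,0,0],
  [2,0,0,0,0,0],
  [3,0,0,0,0,0],
  [4,0,0,0,0,0],
  [5,0,0,0,0,0],
])

```text
t: 15.48
eef_pos: [604.7, 116.6, 59.0]
tool_rot: [0.684, 0.73, -0.0, 0.0]
force: [0.2, -0.2, 0.1]
width: 0.194
```

```bash
python3 -c "
from chk import *
go(600,197,59);seeds()"
```

```text
t 15.47 pos [604.7 116.6  59. ] w 0.194 row [8.05 0.06 0.  ] [-0.     0.     0.006]
[ 321    0   63   54 1502] [355.5  21.7] [[638.7 221.8  43. ]]
[  0  35  22  31 449] [ 8. 50.] [[498.7 202.   43. ]]
[ 483  142   29  103 1094] [500.  202.5] [[719.4 150.3  43. ]]
[ 216  168   75   72 3915] [253.5 203.5] [[603.2 142.   43. ]]
```

>>> carry_out([
  [1,0,0,0,0,0],
  [2,0,0,0,0,0],
  [3,0,0,0,0,0],
  [4,0,0,0,0,0],
  [5,0,0,0,0,0],
])

```text
t: 16.15
eef_pos: [601.4, 166.5, 59.0]
tool_rot: [0.684, 0.73, -0.0, 0.0]
force: [0.3, -0.5, -0.4]
width: 0.188
```

>>> carry_out([
  [0.8,0,0,0,0,0],
  [1.6,0,0,0,0,0],
  [2.4,0,0,0,0,0],
  [3.1,0,0,0,0,0],
  [3.1,0,0,0,0,0],
])

```text
t: 16.77
eef_pos: [599.4, 197.3, 59.0]
tool_rot: [0.683, 0.73, -0.0, -0.0]
force: [0.2, -0.3, 0.0]
width: 0.192
```

>>> carry_out([
  [0,0,-3,0,0,0],
  [0,0,-6,0,0,0],
  [0,0,-12,0,0,0],
  [-5,-2,-15,0,0,0],
  [-10,-2,-15,0,0,0],
])

```text
t: 17.4
eef_pos: [587.5, 95.2, 213.1]
tool_rot: [0.683, 0.731, 0.003, 0.002]
force: [0.5, -0.5, -0.1]
width: 0.187
```

```bash
python3 -c "
from chk import *
import pickle
go(560,60,220)
im=get_image('wrist');b=get_image('side')
pickle.dump((im,b),open('pics/b2.pkl','wb'))
A=cv2.resize(im['color'],(400,300));B=cv2.resize(b['color'][140:340,100:350],(400,320),interpolation=cv2.INTER_CUBIC)[:300]
save({'color':np.hstack([A,B])},'c3')"
```

```text
t 17.4 pos [587.5  95.2 213.1] w 0.187 row [-3.32 -2.97 -0.71] [0.007 0.    0.007]
```

View pics/c3.png

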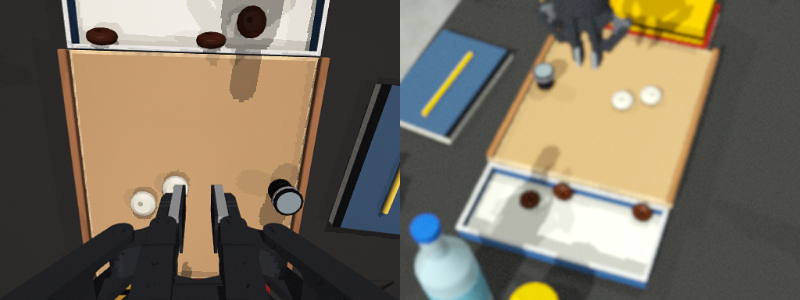

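Both pales and the loupe are in place, and all three browns are in the tray, two of them leaning on its near wall. I'll triangulate those two to check their heights.

```bash
python3 -c "
from h import *
import pickle
np.set_printoptions(precision=1,suppress=True)
im,b=pickle.load(open('pics/b2.pkl','rb'))
s=lambda u,v:(100+(u-400)/1.6,140+v/1.6)
w=lambda u,v:(u*1.28,v*1.28)
for n,a,c in (('G1',w(102,36),s(642,212)),('G2',w(211,40),s(563,191)),('G3',w(251,21),s(530,200))):
  best=min(((np.linalg.norm((pix2w(im,[a],z)-pix2w(b,[c],z))[0]),z) for z in range(0,45)))
  p=(pix2w(im,[a],best[1])+pix2w(b,[c],best[1]))[0]/2; q=p-[588,27,0]; e=.05
  print(n,best,p,'board frame',q[0]*np.cos(e)+q[1]*np.sin(e),-q[0]*np.sin(e)+q[1]*np.cos(e))
i=get_image('side');d=np.abs(i['color'].astype(int)-b['color']).max(2)[240:330,130:300];print('tray change',d.max())
print(state()['force'])"
```

```text
G1 (np.float64(0.3785913291264327), 19) [469.4 200.7  19. ] board frame -109.74037998212478 179.4277219855114
G2 (np.float64(0.36999636575983486), 20) [596.8 205.2  20. ] board frame 17.65974840972904 177.4989368744585
G3 (np.float64(0.7275863276822734), 9) [642.8 230.5   9. ] board frame 64.92985991496705 200.54423482656617
tray change 22
[-0.1  0.3 -0.5]
```

Centres of the two leaning seeds are at z ≈ 20 mm and board y ≈ 178 mm, against limits of under 34 mm and 166–280 mm. I'll let everything settle, then hand in.

>>> carry_out([
  [0,0,0,0,0,0],
  [0,0,0,0,0,0],
  [0,0,0,0,0,0],
  [0,0,0,0,0,0],
  [0,0,0,0,0,0],
])

```text
t: 18.18
eef_pos: [586.0, 96.0, 208.9]
tool_rot: [0.683, 0.73, -0.0, -0.0]
force: [-0.2, 0.1, -1.0]
width: 0.185
```

```bash
python3 -c "
from h import *
print(hand_in())"
```

```text
the job is handed in; nothing more can be done
None
```

I swept all three brown seeds over the board's open left end into the blue tray and handed in at about 18 s of the 56 s allowed; no verdict was reported. Each seed was pushed at up to about 80 mm/s with its rim resting against the two slightly open fingertips.

- **Brown seeds:** one lies flat in the tray. The other two lean on the tray's near wall, with centres about 20 mm above the table and about 11 mm inside the outline limit (measured from two cameras). I left them there because they meet the conditions.
- **Pale seeds and magnifier:** the last pictures showed both pale seeds and the magnifier on the board, apparently where they started.
- **Other table items:** the arm passed well clear of them. I did not check each of them in a final picture.
- **Forces:** wrist force readings stayed at noise level, under 2 N. The arm ended clear, about 150 mm above the board.
- **Weak check:** two side pictures of the tray, taken just before hand-in, differed by up to 22 grey levels. I put that down to noise or shadow and did not look into it further.

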